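# Load tube racks into a sample carrier and clip on its cover

## Robot

A 7-joint arm with a two-finger parallel gripper is mounted at the origin on the work surface. World frame = base frame: x ahead of the robot, y to its left, z up, the work surface at z = 0. Lengths are in mm, angles in degrees, forces in N, time in s.
With the tool pointing down it reaches from about 400 to 850 mm from the base axis. Payload 4.4 kg.
Tool frame: the origin (TCP) lies on the centre line of the jaws, within the pads' length; the fingertips stand 8 mm ahead of it and the grasp point (between the pads) lies 11 mm behind it (manip.tips_ahead is the z of the fingertips in the tool frame, in mm); z points along the fingers, y is the line along which they close (so a half turn about z gives the same grasp; the last joint's range is limited). The gripper opens to 94 mm and grips with 3 to 60 N. Pads are 16 mm wide; open, the fingers measure 119 mm over their backs; the gripper's body (75 mm by 177 mm) begins 78 mm behind the grasp point.
Start: joints at [70.886, 36.005, 2.206, 86.941, -1.547, 57.084, -1.146], TCP at [172.025, -626.838, 213.478] pointing down, gripper open.
Joint ranges: [-175.42, 175.42], [-21.48, 121.26], [-71.46, 75.88], [10.55, 141.38], [-63.04, 243.04], [13.31, 113.54], [-168.57, 168.57]. Speed limits (degrees/s): [147.25, 147.25, 180, 180, 180, 180, 180].

## Interface

Orientations are given as a 3x3 rotation matrix whose columns are the frame's x, y, z axes.
In Python, from cell import manip, optics, spotter gives the robot as it stands.
- The arm moves only by the tool send_rows, never from a script. Its arguments are lists of equal length, an entry for each row: "dp": the shift along the world's x, y, z in units of 30 mm (1.0 is 30 mm), a list of three; "angular": the turn, a rotation vector about the world's x, y, z in rad, a list of three; "fingers": the finger opening in mm, from 0 to 94. A call has 1 to 5 rows; each row is the pose to reach, as a shift and turn from the pose commanded when the call began; what a row does not reach only later rows make up. A row lasts 1/8 s, in which the tool goes at most 62.5 mm and 10.7 degrees, less where a joint would pass 70% of its speed; a pose out of reach is approached as far as the arm can. A call with a gripper value outside its range is refused whole. The fingers move at their own pace and stop on an object; "squeeze" is the grip in N (left out, the last holds). Time passes only in rows, so rows that repeat a pose let the fingers close. It gives the time, the measured TCP pose, the force, the opening and the grip force at its end, in the units of the state.
- manip.state(): the state, without advancing time (a new reading comes with each control period).
- optics.capture(name): name is "scene" or "top" or "wrist"; returns a dict with "image" (384x512x3 uint8, blue, green, red), "fx", "fy", "cx", "cy" (pixels), "world_from_camera" (4x4, takes a point from camera to world coordinates). Camera axes: x right, y up, looking along -z (the intrinsics and any distortion apply to the point x, -y, -z); pixel columns grow to the right and rows downward; lengths in mm; the calibration is good to about 2 mm. The wrist camera is an equidistant fisheye: a pixel r from the principal point sees the ray r / f radians off the axis. A picture is of the moment at which its call begins. There is no depth.
- manip.job_done(): hands the job in; it is judged then, once.
Trained networks look in a picture, given as the dict that the camera call returned (one of the last four; its "shot" number tells which), for a name from the list of things; names that differ only in an ending like _2 or _b are one class to them, and where a whole thing is asked for, a point or a joint stands for the part that bears it (a point fixed in the world has none). Each returns a list of dicts, best first, with "score" (0 to 1); they miss things now and then, are a little off and sometimes report something else, mostly with a low value. They report only what shows in the picture. A call takes as long as a camera call. They do not tell look-alikes from the thing itself.
- spotter.boxes_of(target, picture): "uv" ([column, row] in pixels, amid what is visible of it).
The state is a dict: "clock": time; "qpos": joint angles; "dq": joint speeds; "joint_efforts": joint torques, N m; "ee_pos": TCP position; "ee_rot": TCP orientation; "ft_force": force on the tool from outside, world axes, zero at the start; "wrist_torque": the same for the moment, N m; "opening": finger opening in mm; "finger_force": force on a finger pad.
Only numpy, scipy, OpenCV 4.12 (cv2) and the standard library are available. Lean on these libraries where they do the work, as an engineer would, in place of code of your own. Each camera call takes 0.05 s, during which the arm holds its last target. There are 200 camera calls.

## Task

Stack the tube racks flat in the aluminium sample carrier: blue at the bottom, orange on it, yellow on top. Then lay the white cover over them and press it fully down, until the red sprung tabs at both ends snap over it. Keep the racks upright, and leave the green rack and the glass bottle where they are.

Things in the scene. Friction and masses are not known exactly. Their poses are not given: they have to be found in the camera images.
- rack_blue: Blue tube rack with white tube caps on top, a solid block 112 x 60 x 22 mm (x, y, z), about 0.12 kg. Origin: centre of its underside; x along its length, z up. Graspable from above across its 60 mm width (fingers closing along its y). The caps stand under 1 mm proud and do not hinder stacking: the next rack lies flat 22 mm higher.
- rack_orange: Orange tube rack with white tube caps on top, a solid block 112 x 60 x 22 mm (x, y, z), about 0.12 kg. Origin: centre of its underside; x along its length, z up. Graspable from above across its 60 mm width (fingers closing along its y). The caps stand under 1 mm proud and do not hinder stacking: the next rack lies flat 22 mm higher.
- rack_yellow: Yellow tube rack with white tube caps on top, a solid block 112 x 60 x 22 mm (x, y, z), about 0.12 kg. Origin: centre of its underside; x along its length, z up. Graspable from above across its 60 mm width (fingers closing along its y). The caps stand under 1 mm proud and do not hinder stacking: the next rack lies flat 22 mm higher.
- rack_green: Green tube rack with white tube caps on top, a solid block 112 x 60 x 22 mm (x, y, z), about 0.12 kg. Origin: centre of its underside; x along its length, z up. Graspable from above across its 60 mm width (fingers closing along its y). The caps stand under 1 mm proud and do not hinder stacking: the next rack lies flat 22 mm higher. Not part of the job: stays where it is.
- cover: White clip-on cover: plate 132 x 60 x 5 mm (x, y, z) with a central black grip bar on top, 70 mm along x, 16 mm wide (y), from 5 to 29 mm above the underside. 0.09 kg. Origin: centre of the underside; x lengthwise, z up. Grasp the bar from above, closing along y. It goes between the guides with 3 mm play in y, 3 mm in x, and is pressed down onto the yellow rack; the tabs catch over its ends.
- carrier: Aluminium carrier fixed to the bench, base 156 x 78 mm, red tabs at its ends. Origin: centre of underside; x lengthwise, z up. Floor at 6 mm. Well 118 x 66 mm (3 mm play round a rack) between end walls (66 mm high) and 4 corner guides (|x| 42 to 68 mm, |y| 33 to 42, flared tops at 96 mm), open in the middle of the long sides for fingers. Seated undersides at 6, 28, 50 mm; cover at 72 mm.
- tab_a (a joint): Red sprung tab at the carrier +x end. Value: outward deflection in m, 0 at rest, about 4.5 mm while the cover end passes, 0 again once snapped over it. Its sloping nose (24 mm wide) spans 78.5 mm (x = 61.5) to 98 mm (x = 70) above the carrier underside; racks pass it freely. Pushing the cover past both tabs takes about 4 to 12 N.
- tab_b (a joint): Red sprung tab at the carrier -x end (nose at x = -61.5 mm), the mirror image of tab_a.
- bottle: Glass bottle with an orange cap, 70 mm in diameter and 170 mm tall, standing at the robot's left (+y) of the work. Origin: centre of its underside. Not part of the job: stays standing where it is.
Not all that is in view belongs to the job. Several things look just like the rack_orange: the one meant starts farthest to the robot's right.

How it is judged:
By the outcome, as a careful person would: the job done as asked, in the order asked, and still so for the second after the job is handed in, with the robot touching nothing.
It also fails if it takes over 118 s, if anything falls off the work surface, if the arm or the gripper's body presses on something with over 40 N, if the wrist force passes 120 N, or if a joint passes its speed limit or range.

## Working session

There is one attempt and no reset: what is moved stays moved. The work goes in short steps, Python scripts to look and compute and a tool call to move; the robot and the scene stay as the last step left them, time stands still between calls to the robot, and variables do not carry over. Pictures are saved under pics/ and viewed, at most 14 in all, crops included, and the job is handed in when it is done.

Besides the shell and the picture viewer there is one more tool, called after "Request:" as name(argument=value, ...) on one line, values as JSON. send_rows: Moves the arm, as the interface text tells. Its arguments: {"type":"object","properties":{"dp":{"type":"array"},"angular":{"type":"array"},"fingers":{"type":"array"},"squeeze":{"type":"number"}},"required":["dp","angular","fingers"]}

```bash
ls; mkdir -p pics
python3 - <<'E'
from cell import manip, optics, spotter
import cv2,numpy as np
print({k:np.round(v,3).tolist() for k,v in manip.state().items()})
for n in ["scene","top"]:
    p=optics.capture(n); cv2.imwrite(f"pics/{n}0.png",p["image"])
    print(n,p["fx"],p["cx"],p["cy"],np.round(p["world_from_camera"],3).tolist(),[k for k in p])
    for t in ["rack_blue","rack_orange","rack_yellow","rack_green","cover","carrier","bottle"]:
        print(t,[(np.round(d["uv"]).tolist(),round(d["score"],2)) for d in spotter.boxes_of(t,p)])
E
```

```text
pics
{'clock': 0.0, 'qpos': [70.887, 36.058, 2.202, 86.994, -1.545, 57.084, -1.147], 'dq': [-0.14, -0.026, 0.003, -0.086, 0.007, 0.06, -0.021], 'joint_efforts': [0.0, -54.974, 1.143, -18.664, -0.052, 0.024, 0.0], 'ee_pos': [171.84, -626.208, 212.577], 'ee_rot': [[0.964, 0.265, -0.001], [0.265, -0.964, 0.002], [-0.0, -0.002, -1.0]], 'ft_force': [0.434, 0.628, 0.073], 'wrist_torque': [-0.01, 0.03, 0.041], 'finger_force': 0.0, 'opening': 93.856}
scene 448.0906749822497 254.93113986862213 194.5249063244022 [[0.808, -0.465, 0.363, 1013.367], [0.589, 0.655, -0.473, -567.171], [-0.018, 0.596, 0.803, 1187.127], [0.0, 0.0, 0.0, 1.0]] ['image', 'fx', 'fy', 'cx', 'cy', 'world_from_camera', 'shot']
rack_blue [([278.0, 165.0], 0.7)]
rack_orange [([222.0, 181.0], 0.97), ([156.0, 230.0], 0.81), ([170.0, 284.0], 0.7)]
rack_yellow [([270.0, 252.0], 0.67)]
rack_green [([229.0, 221.0], 0.65)]
cover []
carrier [([316.0, 196.0], 0.7)]
bottle [([334.0, 135.0], 0.77)]
top 401.03301598685056 262.5082540110326 197.71772382042704 [[0.018, 0.992, -0.126, 335.304], [-1.0, 0.018, 0.003, 96.036], [0.005, 0.126, 0.992, 1233.302], [0.0, 0.0, 0.0, 1.0]] ['image', 'fx', 'fy', 'cx', 'cy', 'world_from_camera', 'shot']
rack_blue [([202.0, 203.0], 0.86)]
rack_orange [([347.0, 256.0], 0.97), ([251.0, 245.0], 0.86), ([381.0, 210.0], 0.77), ([202.0, 201.0], 0.71)]
rack_yellow [([297.0, 148.0], 0.72)]
rack_green [([291.0, 204.0], 0.73)]
cover [([383.0, 149.0], 0.78)]
carrier [([210.0, 144.0], 0.76)]
bottle [([142.0, 167.0], 0.74), ([378.0, 207.0], 0.58)]
```

```bash
python3 -c "
import cv2
a=cv2.imread('pics/top0.png');cv2.imwrite('pics/t.png',cv2.resize(a[100:310,110:430],None,fx=2.5,fy=2.5,interpolation=2))"
```

```text
(no output)
```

View pics/t.png

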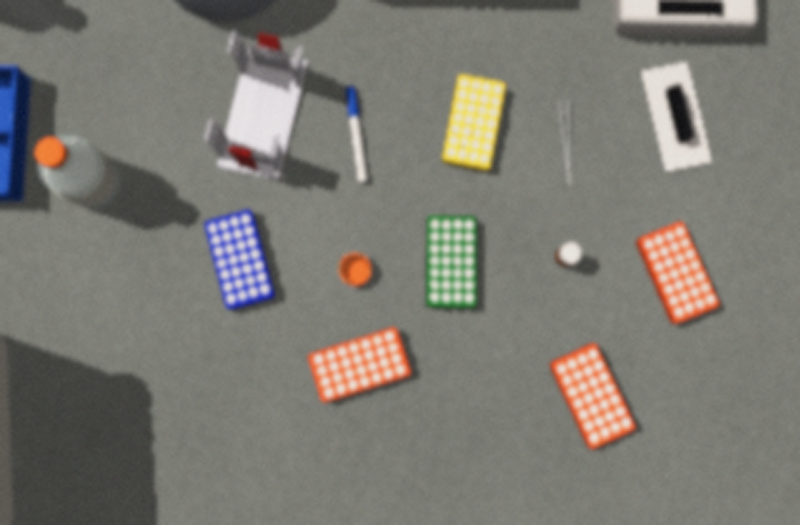

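View pics/scene0.png

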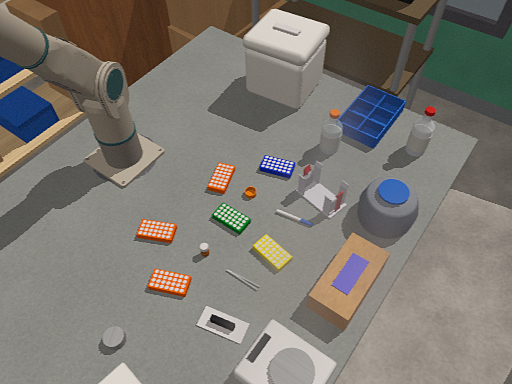

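The top view (crop = 2.5×, offset 110,100) shows the carrier at about crop (260,110) with red tabs at (268,42) and (242,155). Blue is at (240,258), yellow at (475,120), green at (452,262) and the cover at (677,115). The target orange is the rightmost one at (678,272). The scene view agrees.

```bash
cat > h.py <<'E'
from cell import manip, optics, spotter
import cv2,numpy as np
from scipy.optimize import least_squares
def proj(p,name,P):
    T=np.linalg.inv(p["world_from_camera"]); q=np.asarray(P,float)@T[:3,:3].T+T[:3,3]
    a=np.c_[q[:,0],-q[:,1]]; z=-q[:,2]
    if name=="wrist":
        r=np.linalg.norm(a,axis=1); s=np.where(r>1e-9,np.arctan2(r,z)/np.maximum(r,1e-9),0); a=a*s[:,None]
    else: a=a/z[:,None]
    return a*[p["fx"],p["fy"]]+[p["cx"],p["cy"]]
def ground(p,name,uv,z):
    f=lambda w: proj(p,name,[[w[0],w[1],z]])[0]-uv
    x0=p["world_from_camera"]; 
    return least_squares(f,[x0[0,3]+1,x0[1,3]+1] if name=="wrist" else [550,0]).x
def W(pose,P):
    x,y,a=pose; c,s=np.cos(a),np.sin(a); P=np.asarray(P,float)
    return np.c_[x+c*P[:,0]-s*P[:,1],y+s*P[:,0]+c*P[:,1],P[:,2]]
def box(lx,ly,z0,z1): # with edge subdivision for the fisheye
    t=np.linspace(-1,1,9); e=[(a*lx/2,b*ly/2) for a in t for b in t if abs(a)==1 or abs(b)==1]
    return np.array([(u,v,z) for u,v in e for z in (z0,z1)])
def mom(c):
    m=cv2.moments(c.astype(np.float32).reshape(-1,1,2)); k=m["m00"]
    return np.array([m["m10"]/k,m["m01"]/k]),np.array([m["mu20"]-m["mu02"],2*m["mu11"]])/k**2*8,k
RNG={"blue":((112,110,60),(130,255,255)),"orange":((3,150,120),(14,255,255)),"yellow":((20,120,110),(34,255,255)),
"green":((55,80,40),(85,255,255)),"cover":((0,0,195),(180,40,255))}
def mask(img,key):
    h=cv2.cvtColor(img,cv2.COLOR_BGR2HSV); return cv2.inRange(h,*[np.array(v,float) for v in RNG[key]])
def blob(p,key,uv,k=3):
    m=cv2.morphologyEx(mask(p["image"],key),cv2.MORPH_CLOSE,np.ones((k,k)))
    cs=[c for c in cv2.findContours(m,cv2.RETR_EXTERNAL,2)[0] if cv2.contourArea(c)>60]
    return cv2.convexHull(min(cs,key=lambda c:np.linalg.norm(c.reshape(-1,2).mean(0)-uv)))
def fit(p,name,key,uv,z0=0,k=3):
    B=box(132,60,z0,z0+5) if key=="cover" else box(112,60,z0,z0+22)
    hull=blob(p,key,uv,k); c0,o0,A0=mom(hull); g=ground(p,name,c0,z0+10); best=None
    for a in np.radians([-60,0,60]):
        def f(w):
            c,o,A=mom(cv2.convexHull(proj(p,name,W([w[0],w[1],w[2]],B)).astype(np.float32)))
            return np.r_[c-c0,(o-o0)*30]
        r=least_squares(f,[*g,a],x_scale=[1,1,.01],diff_step=1e-3)
        if best is None or r.cost<best.cost: best=r
    A=mom(cv2.convexHull(proj(p,name,W(best.x,B)).astype(np.float32)))[2]
    x=best.x; d=(np.degrees(x[2])+90)%180-90
    return np.round([x[0],x[1],d,best.cost,A0/A],2).tolist()
E
python3 - <<'E'
from h import *
U={"top":dict(blue=(203,203),orange=(381,209),yellow=(299,148),green=(291,204),cover=(381,146)),
"scene":dict(blue=(278,165),orange=(170,284),yellow=(270,252),green=(229,221),cover=(223,324))}
for n in U:
    p=optics.capture(n)
    for k,uv in U[n].items():
        try: print(n,k,fit(p,n,k,uv))
        except Exception as e: print(n,k,e)
    h=cv2.cvtColor(p["image"],cv2.COLOR_BGR2HSV)
    m=cv2.inRange(h,(0,150,50),(4,255,190))|cv2.inRange(h,(170,120,50),(180,255,220))
    for c in cv2.findContours(m,0,2)[0]:
        if cv2.contourArea(c)>15:
            u=mom(c)[0]; print("red",u.round(1),cv2.contourArea(c),ground(p,n,u,85).round(1))
E
```

```text
top blue [469.32, 265.89, 16.78, 0.05, 0.96]
top orange [462.7, -269.23, 24.32, 5.95, 0.91]
top yellow [646.79, -19.62, -9.56, 2.8, 0.98]
top green [472.23, 6.7, 0.86, 0.61, 0.91]
top cover [662.43, -274.93, 12.52, 1.14, 0.91]
red [206.7 162.1] 25.0 [582.8 257.2]
red [217.1 115.8] 18.5 [723.  231.3]
scene blue [470.93, 266.56, 17.01, 0.65, 0.9]
scene orange [465.18, -269.35, 22.95, 0.36, 0.92]
scene yellow [647.3, -18.42, -10.42, 0.09, 0.89]
scene green [474.03, 7.45, 0.22, 0.02, 0.92]
scene cover [663.71, -274.03, 12.54, 0.48, 0.92]
red [428.7 113.2] 23.0 [803.  720.2]
```

Request:
send_rows(dp=[[1.2, 1.5, 0.2], [2.4, 3.0, 0.4], [3.6, 4.5, 0.6], [4.8, 6.0, 0.8], [6.0, 7.5, 1.0]], angular=[[0, 0, 0.03], [0, 0, 0.06], [0, 0, 0.09], [0, 0, 0.12], [0, 0, 0.14]], fingers=[94, 94, 94, 94, 94])

```text
clock: 1.52
ee_pos: [353.2, -400.4, 243.9]
ee_rot: [[0.918, 0.397, 0.001], [0.397, -0.918, -0.0], [0.0, 0.001, -1.0]]
ft_force: [0.7, -0.7, 0.1]
opening: 93.6
finger_force: 0.0
```

Request:
send_rows(dp=[[1.2, 1.5, 0], [2.4, 3.0, 0], [3.6, 4.4, 0], [3.6, 4.4, 0]], angular=[[0, 0, 0], [0, 0, 0], [0, 0, 0], [0, 0, 0]], fingers=[94, 94, 94, 94])

```text
clock: 2.02
ee_pos: [463.5, -265.0, 243.6]
ee_rot: [[0.914, 0.405, 0.002], [0.405, -0.914, 0.002], [0.003, -0.001, -1.0]]
ft_force: [-0.4, -0.5, -0.4]
opening: 94.4
finger_force: 0.0
```

Run:
```python
from h import *
s=manip.state();print(s["clock"],s["ee_pos"],np.degrees(np.arctan2(s["ee_rot"][1][0],s["ee_rot"][0][0])))
p=optics.capture("wrist");print(p["fx"],p["cx"],p["cy"],np.round(p["world_from_camera"],3).tolist())
cv2.imwrite("pics/w1.png",p["image"])
for k,w in dict(orange=(463,-269),cover=(663,-274)).items():
    uv=proj(p,"wrist",[[*w,15]])[0]; print(k,uv,fit(p,"wrist",k,uv,k=15))
```

```text
2.025 [ 463.52738438 -265.03029083  243.64617398] 23.882885914114333
297.3186396354542 253.40140772976008 189.18381683369918 [[0.405, 0.882, 0.242, 535.004], [-0.914, 0.391, 0.106, -234.61], [-0.001, -0.264, 0.965, 415.157], [0.0, 0.0, 0.0, 1.0]]
orange [255.44821595 168.33699806] [467.39, -270.04, 23.17, 0.0, 0.94]
cover [318.94534804  38.61156292] [664.85, -275.67, 11.33, 0.13, 0.91]
```

View pics/w1.png

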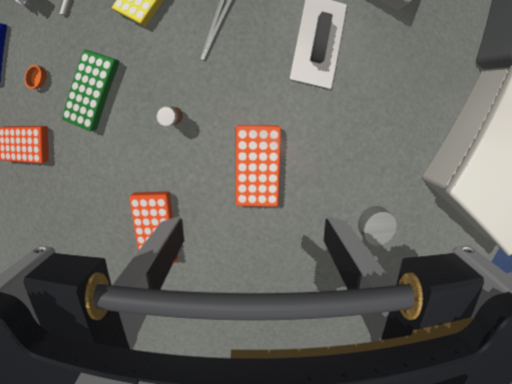

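The wrist view shows the target orange rack at pixel (258,166) and the cover at (320,42). The fit agrees with the fixed cameras to about 3 mm. Next is blue.

Request:
send_rows(dp=[[0.1, 2.0, 0], [0.2, 4.0, 0], [0.2, 6.0, 0], [0.2, 8.0, 0], [0.2, 10.0, 0]], angular=[[0, 0, -0.03], [0, 0, -0.06], [0, 0, -0.09], [0, 0, -0.12], [0, 0, -0.12]], fingers=[94, 94, 94, 94, 94])

```text
clock: 2.7
ee_pos: [466.0, 29.8, 243.8]
ee_rot: [[0.96, 0.28, 0.001], [0.28, -0.96, -0.001], [0.001, 0.001, -1.0]]
ft_force: [0.6, 0.7, 0.0]
opening: 93.9
finger_force: 0.0
```

Request:
send_rows(dp=[[0, 2.0, 0], [0, 4.0, 0], [0, 6.0, 0], [0, 7.6, 0], [0, 7.6, 0]], angular=[[0, 0, 0], [0, 0, 0], [0, 0, 0], [0, 0, 0], [0, 0, 0]], fingers=[94, 94, 94, 94, 94])

```text
clock: 3.32
ee_pos: [466.0, 260.9, 243.4]
ee_rot: [[0.958, 0.288, 0.0], [0.288, -0.958, 0.002], [0.001, -0.001, -1.0]]
ft_force: [-0.1, -0.2, -0.0]
opening: 94.0
finger_force: 0.0
```

Run:
```python
from h import *
s=manip.state();print(s["clock"],s["ee_pos"],np.degrees(np.arctan2(s["ee_rot"][1][0],s["ee_rot"][0][0])))
p=optics.capture("wrist")
cv2.imwrite("pics/w2.png",p["image"])
for k,w in dict(blue=(470,266),yellow=(647,-19)).items():
    uv=proj(p,"wrist",[[*w,15]])[0]; print(k,uv,fit(p,"wrist",k,uv,k=15))
```

```text
3.325 [465.95084739 260.86159895 243.35924241] 16.721822612589715
blue [250.32109345 162.73535294] [472.56, 265.76, 16.44, 0.0, 0.96]
yellow [456.8152937  112.62935456] [650.43, -20.17, -10.23, 0.96, 0.89]
```

View pics/w2.png

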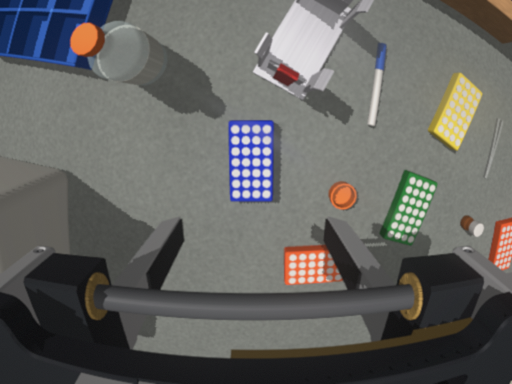

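Blue is at pixel (250,162), in line with the other cameras. I'll grasp it at about (471.3, 265.9).

Request:
send_rows(dp=[[0.18, 0.17, -2.0], [0.18, 0.17, -4.0], [0.18, 0.17, -6.0], [0.18, 0.17, -7.0], [0.18, 0.17, -7.0]], angular=[[0, 0, 0], [0, 0, 0], [0, 0, 0], [0, 0, 0], [0, 0, 0]], fingers=[94, 94, 94, 94, 94])

```text
clock: 4.0
ee_pos: [470.8, 259.2, 31.7]
ee_rot: [[0.96, 0.28, -0.004], [0.28, -0.96, -0.004], [-0.005, 0.003, -1.0]]
ft_force: [-0.2, 0.4, 0.1]
opening: 94.0
finger_force: 0.0
```

Request:
send_rows(dp=[[0, 0, -0.4], [0, 0, -0.7], [0, 0, -0.7], [0, 0, -0.7], [0, 0, -0.7]], angular=[[0, 0, 0], [0, 0, 0], [0, 0, 0], [0, 0, 0], [0, 0, 0]], fingers=[94, 94, 94, 50, 50], squeeze=20)

```text
clock: 4.62
ee_pos: [471.7, 263.5, 12.9]
ee_rot: [[0.959, 0.284, 0.001], [0.284, -0.959, 0.0], [0.001, -0.0, -1.0]]
ft_force: [-0.0, 0.8, 0.1]
opening: 77.2
finger_force: 0.0
```

Request:
send_rows(dp=[[0, 0, 0], [0, 0, 0]], angular=[[0, 0, 0], [0, 0, 0]], fingers=[50, 50])

```text
clock: 4.88
ee_pos: [471.5, 263.8, 12.7]
ee_rot: [[0.959, 0.284, 0.0], [0.284, -0.959, 0.001], [0.001, -0.001, -1.0]]
ft_force: [0.3, 1.1, 1.1]
opening: 59.6
finger_force: 20.0
```

Request:
send_rows(dp=[[0, 0, 1.5], [0, 0, 3.5], [0.6, 0, 5.4], [1.2, 0, 7.2], [2.0, 0, 7.6]], angular=[[0, 0, 0], [0, 0, -0.12], [0, 0, -0.25], [0, 0, -0.38], [0, 0, -0.47]], fingers=[50, 50, 50, 50, 50])

```text
clock: 5.5
ee_pos: [533.4, 264.2, 244.8]
ee_rot: [[0.983, -0.184, 0.006], [-0.184, -0.983, 0.003], [0.005, -0.004, -1.0]]
ft_force: [0.9, -0.5, -1.4]
opening: 59.5
finger_force: 20.0
```

Request:
send_rows(dp=[[0, 0, 0], [0, 0, 0], [0, 0, 0]], angular=[[0, 0, 0], [0, 0, 0], [0, 0, 0]], fingers=[50, 50, 50])

```text
clock: 5.88
ee_pos: [529.7, 263.1, 239.2]
ee_rot: [[0.984, -0.18, -0.003], [-0.18, -0.984, -0.001], [-0.003, 0.002, -1.0]]
ft_force: [-0.4, 0.9, -1.4]
opening: 59.7
finger_force: 20.0
```

Run:
```python
from h import *
s=manip.state();print(s["clock"],s["ee_pos"],np.degrees(np.arctan2(s["ee_rot"][1][0],s["ee_rot"][0][0])))
p=optics.capture("wrist"); np.save("pics/w3.npy",p,allow_pickle=True)
im=p["image"].copy(); 
B=np.array([(a,b,z) for z in (0,66) for a,b in ((-78,-39),(78,-39),(78,39),(-78,39))])
q=proj(p,"wrist",W([653,244,np.radians(-10.5)],B))
print(q.round())
cv2.imwrite("pics/w3.png",cv2.resize(im[:300,100:430],None,fx=2,fy=2,interpolation=2))
```

```text
5.875 [529.74416032 263.11880665 239.17380358] -10.354904510607206
[[279. 132.]
 [279.  22.]
 [222.  22.]
 [222. 132.]
 [283. 136.]
 [284.   6.]
 [216.   6.]
 [216. 136.]]
```

View pics/w3.png

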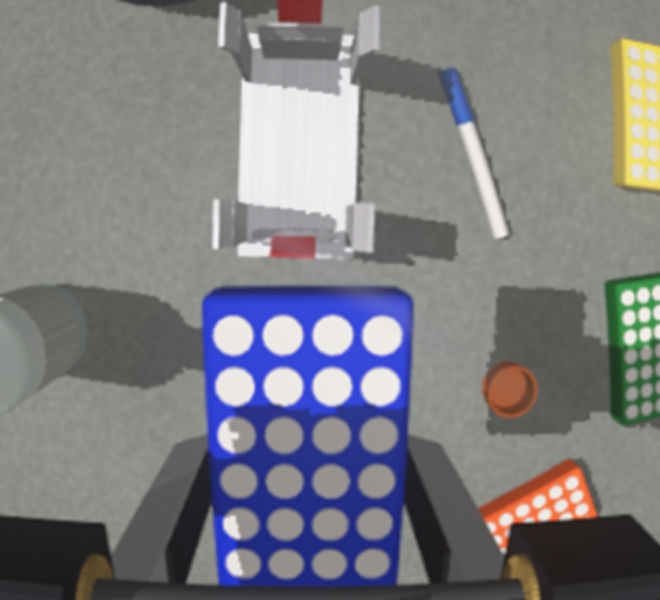

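Run:
```python
from h import *
p=np.load("pics/w3.npy",allow_pickle=True).item()
F=[((-78,39,6),(237,257)),((-78,-39,6),(354,259)),((-42,42,96),(213,199)),((-68,42,96),(213,248)),((-42,-42,96),(374,204)),((-68,-42,96),(373,250)),((42,42,96),(222,46)),((42,-42,96),(377,53)),((-70,12,98),(270,257)),((-70,-12,98),(315,258)),((-61.5,12,78.5),(272,236)),((-61.5,-12,78.5),(315,236))]
P=[f[0] for f in F]; U=np.array([f[1] for f in F])/2+[100,0]
f=lambda w:(proj(p,"wrist",W(w,P))-U).ravel()
r=least_squares(f,[653,244,-.18],loss="soft_l1",x_scale=[1,1,.01]);print(r.x,np.degrees(r.x[2]));print(f(r.x).reshape(-1,2).round(1).tolist())
for i in ([0,1,2,3,4,5,6,7],[8,9,10,11],[0,1],[2,3,4,5]):
    g=lambda w:(proj(p,"wrist",W([*w,r.x[2]],P))-U)[i].ravel()
    print(i,least_squares(g,[653,244]).x.round(1))
# held rack front top edge
top=239.2-12.7+22
for uv in ((206,290),(410,290)):
    print(ground(p,"wrist",np.array(uv)/2+[100,0],top).round(1))
c,s=np.cos(np.radians(-10.35)),np.sin(np.radians(-10.35))
print("expect",529.7+56*c-30*s,263.1+56*s+30*c,529.7+56*c+30*s,263.1+56*s-30*c)
```

```text
[ 6.57578372e+02  2.44530598e+02 -2.12666255e-01] -12.184878861012024
[[0.3, -0.5], [-0.7, 0.1], [0.5, 0.4], [0.1, 0.3], [0.1, 0.1], [-0.4, 1.6], [-1.3, 0.4], [1.1, -1.1], [-0.3, -1.7], [0.1, -1.6], [-0.0, 0.1], [0.1, 0.7]]
[0, 1, 2, 3, 4, 5, 6, 7] [657.8 244.5]
[8, 9, 10, 11] [656.9 244.6]
[0, 1] [657.3 244.3]
[2, 3, 4, 5] [658.2 244.5]
[592.8 279.5]
[582.7 224.1]
expect 590.1786256789698 282.55085694726733 579.3989807633783 223.52713921029516
```

The carrier is in clear view, with its near red tab at crop (293,247). The held rack's front edge lies straight along the tool. The carrier fit is about (657.6, 244.5), yaw −12.2°.

Request:
send_rows(dp=[[1.5, -0.2, 0], [3.0, -0.4, 0], [4.2, -0.59, -0.5], [4.2, -0.59, -2.0], [4.2, -0.59, -3.6]], angular=[[0, 0, -0.032], [0, 0, -0.032], [0, 0, -0.032], [0, 0, -0.032], [0, 0, -0.032]], fingers=[50, 50, 50, 50, 50])

```text
clock: 6.55
ee_pos: [657.4, 245.5, 130.8]
ee_rot: [[0.977, -0.213, -0.0], [-0.213, -0.977, 0.0], [-0.0, -0.0, -1.0]]
ft_force: [-0.3, 0.4, -1.7]
opening: 60.0
finger_force: 20.0
```

Request:
send_rows(dp=[[0, 0, 0], [0, 0, 0], [0, 0, 0]], angular=[[0, 0, 0], [0, 0, 0], [0, 0, 0]], fingers=[50, 50, 50])

```text
clock: 6.92
ee_pos: [659.0, 246.3, 135.2]
ee_rot: [[0.977, -0.212, 0.004], [-0.212, -0.977, 0.002], [0.004, -0.002, -1.0]]
ft_force: [0.1, -0.4, -0.4]
opening: 59.6
finger_force: 20.0
```

Run:
```python
from h import *
s=manip.state();print(s["clock"],s["ee_pos"],np.degrees(np.arctan2(s["ee_rot"][1][0],s["ee_rot"][0][0])))
p=optics.capture("wrist"); np.save("pics/w4.npy",p,allow_pickle=True)
q=optics.capture("scene"); np.save("pics/s4.npy",q,allow_pickle=True)
a=cv2.resize(p["image"][:220,130:380],None,fx=2.4,fy=2.4,interpolation=2)
cv2.imwrite("pics/w4.png",a)
```

```text
6.925 [658.97037023 246.30602765 135.2039017 ] -12.260995732112848
```

View pics/w4.png

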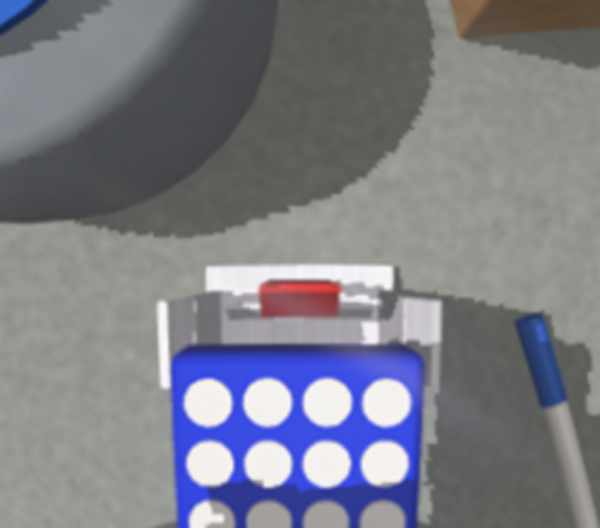

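Rack and carrier are laterally aligned (rack centre at column 298, tab centre at 300). The arm was still swinging, so I'll settle and measure again.

Request:
send_rows(dp=[[0, 0, 0], [0, 0, 0], [0, 0, 0]], angular=[[0, 0, 0], [0, 0, 0], [0, 0, 0]], fingers=[50, 50, 50])

```text
clock: 7.4
ee_pos: [657.5, 245.6, 132.6]
ee_rot: [[0.977, -0.213, 0.0], [-0.213, -0.977, -0.0], [0.0, -0.0, -1.0]]
ft_force: [0.7, -0.0, -1.6]
opening: 59.7
finger_force: 20.0
```

Run:
```python
from h import *
s=manip.state();print(s["clock"],s["ee_pos"],s["dq"].round(2),np.degrees(np.arctan2(s["ee_rot"][1][0],s["ee_rot"][0][0])))
p=np.load("pics/w4.npy",allow_pickle=True).item()
F=[((78,39,6),(206,266)),((78,-39,6),(393,266)),((68,42,96),(159,303)),((68,-42,96),(441,302)),((61.5,12,78.5),(261,317)),((61.5,-12,78.5),(339,317)),((70,12,98),(260,284)),((70,-12,98),(340,284))]
P=[f[0] for f in F]; U=np.array([f[1] for f in F])/2.4+[130,0]
f=lambda w:(proj(p,"wrist",W(w,P))-U).ravel()
r=least_squares(f,[653,244,-.18],loss="soft_l1",x_scale=[1,1,.01]);print(r.x,np.degrees(r.x[2]));print(f(r.x).reshape(-1,2).round(1).tolist())
for uv in ((173,347),(423,347)):
    print(ground(p,"wrist",np.array(uv)/2.4+[130,0],135.2-12.7+22).round(1))
print(np.round(p["world_from_camera"],3).tolist())
q=optics.capture("wrist");print(np.round(q["world_from_camera"][:3,3],1))
```

```text
7.4 [657.46184413 245.56475956 132.59208802] [-0.    0.19 -0.01 -0.06 -0.09  0.01  0.07] -12.272077171708503
[ 6.58435409e+02  2.44786276e+02 -2.11452065e-01] -12.115310877811362
[[0.1, -0.1], [-0.2, -0.2], [-0.1, -0.9], [0.1, -0.7], [0.6, -0.3], [-0.6, -0.3], [-0.5, 3.5], [0.6, 3.4]]
[722.8 261.1]
[710.6 204.8]
[[-0.212, 0.943, 0.256, 734.988], [-0.977, -0.204, -0.058, 228.977], [-0.002, -0.263, 0.965, 306.791], [0.0, 0.0, 0.0, 1.0]]
[734.1 228.5 303.9]
```

Request:
send_rows(dp=[[-0.07, 0.015, -0.4], [-0.07, 0.015, -0.8], [-0.07, 0.015, -1.2], [-0.07, 0.015, -1.5], [-0.07, 0.015, -1.5]], angular=[[0, 0, 0], [0, 0, 0], [0, 0, 0], [0, 0, 0], [0, 0, 0]], fingers=[50, 50, 50, 50, 50])

```text
clock: 8.07
ee_pos: [654.7, 245.7, 86.2]
ee_rot: [[0.977, -0.213, -0.002], [-0.213, -0.977, -0.001], [-0.002, 0.001, -1.0]]
ft_force: [0.2, -0.4, -1.5]
opening: 59.8
finger_force: 20.0
```

Request:
send_rows(dp=[[0, 0, -0.2], [0, 0, -0.4], [0, 0, -0.6], [0, 0, -0.8], [0, 0, -0.8]], angular=[[0, 0, 0], [0, 0, 0], [0, 0, 0], [0, 0, 0], [0, 0, 0]], fingers=[50, 50, 50, 50, 50])

```text
clock: 8.7
ee_pos: [654.9, 245.8, 62.8]
ee_rot: [[0.977, -0.213, -0.001], [-0.213, -0.977, -0.0], [-0.001, 0.001, -1.0]]
ft_force: [0.6, 0.1, -1.6]
opening: 59.9
finger_force: 20.0
```

Request:
send_rows(dp=[[0, 0, -0.35], [0, 0, -0.7], [0, 0, -1.05], [0, 0, -1.35], [0, 0, -1.42]], angular=[[0, 0, 0], [0, 0, 0], [0, 0, 0], [0, 0, 0], [0, 0, 0]], fingers=[50, 50, 50, 50, 50])

```text
clock: 9.32
ee_pos: [654.7, 245.7, 19.8]
ee_rot: [[0.977, -0.213, -0.001], [-0.213, -0.977, -0.001], [-0.001, 0.001, -1.0]]
ft_force: [-0.3, 0.9, -1.1]
opening: 60.0
finger_force: 20.0
```

Request:
send_rows(dp=[[0, 0, 0], [0, 0, 0], [0, 0, 0]], angular=[[0, 0, 0], [0, 0, 0], [0, 0, 0]], fingers=[50, 50, 50])

```text
clock: 9.7
ee_pos: [655.6, 246.2, 21.4]
ee_rot: [[0.977, -0.213, 0.001], [-0.213, -0.977, 0.0], [0.001, -0.0, -1.0]]
ft_force: [0.5, -0.2, -1.4]
opening: 59.7
finger_force: 20.0
```

Request:
send_rows(dp=[[0, 0, -0.05], [0, 0, -0.05], [0, 0, -0.05], [0, 0, 0.5], [0, 0, 2.0]], angular=[[0, 0, 0], [0, 0, 0], [0, 0, 0], [0, 0, 0], [0, 0, 0]], fingers=[70, 80, 80, 80, 80])

```text
clock: 10.32
ee_pos: [653.7, 245.4, 80.1]
ee_rot: [[0.977, -0.213, -0.004], [-0.213, -0.977, -0.002], [-0.004, 0.002, -1.0]]
ft_force: [1.0, 0.2, 0.3]
opening: 79.9
finger_force: 0.0
```

Request:
send_rows(dp=[[0, 0, 2.0], [-0.5, -1.0, 3.0], [-1.2, -2.8, 3.0], [-1.9, -4.7, 3.0], [-2.6, -6.6, 3.0]], angular=[[0, 0, 0], [0, 0, 0.1], [0, 0, 0.2], [0, 0, 0.3], [0, 0, 0.42]], fingers=[80, 80, 90, 94, 94])

```text
clock: 10.95
ee_pos: [577.1, 46.2, 172.5]
ee_rot: [[0.978, 0.208, 0.003], [0.208, -0.978, -0.0], [0.002, 0.001, -1.0]]
ft_force: [0.8, -0.7, 0.1]
opening: 93.8
finger_force: 0.0
```

Request:
send_rows(dp=[[-0.7, -1.9, 0], [-1.4, -3.8, 0], [-2.1, -5.7, 0], [-2.8, -7.6, 0], [-3.6, -9.5, -0.5]], angular=[[0, 0, 0.06], [0, 0, 0.12], [0, 0, 0.18], [0, 0, 0.2], [0, 0, 0.2]], fingers=[94, 94, 94, 94, 94])

```text
clock: 11.58
ee_pos: [470.5, -238.6, 158.3]
ee_rot: [[0.919, 0.395, 0.005], [0.395, -0.919, -0.002], [0.003, 0.004, -1.0]]
ft_force: [0.3, -0.4, -0.4]
opening: 94.0
finger_force: 0.0
```

Request:
send_rows(dp=[[0, -1.0, -0.5], [0, -1.0, -0.5], [0, -1.0, -0.5], [0, -1.0, -0.5]], angular=[[0, 0, 0], [0, 0, 0], [0, 0, 0], [0, 0, 0]], fingers=[94, 94, 94, 94])

```text
clock: 12.08
ee_pos: [470.8, -264.3, 142.0]
ee_rot: [[0.918, 0.397, 0.001], [0.397, -0.918, 0.0], [0.001, 0.0, -1.0]]
ft_force: [1.3, 0.7, 0.2]
opening: 93.9
finger_force: 0.0
```

Run:
```python
from h import *
s=manip.state();print(s["clock"],s["ee_pos"],np.degrees(np.arctan2(s["ee_rot"][1][0],s["ee_rot"][0][0])))
p=optics.capture("wrist")
uv=proj(p,"wrist",[[466,-270,15]])[0]; print(fit(p,"wrist","orange",uv,k=15))
t=optics.capture("scene");cv2.imwrite("pics/s5.png",cv2.resize(t["image"][120:260,210:390],None,fx=4,fy=4,interpolation=2))
```

```text
12.075 [ 470.78936978 -264.28905543  142.00430107] 23.413078572646363
[467.03, -269.99, 23.29, 0.09, 0.95]
```

View pics/s5.png

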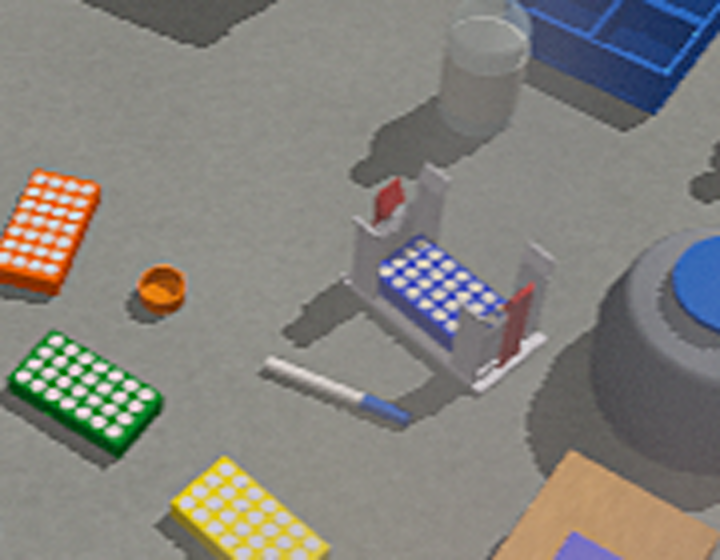

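Blue lies flat in the carrier at (440,290). The orange fit repeats at (467, −270), so I'll grasp it.

Request:
send_rows(dp=[[-0.17, -0.21, -1.0], [-0.17, -0.21, -2.5], [-0.17, -0.21, -3.6], [-0.17, -0.21, -4.1], [-0.17, -0.21, -4.3]], angular=[[0, 0, 0], [0, 0, 0], [0, 0, 0], [0, 0, 0], [0, 0, 0]], fingers=[94, 94, 94, 94, 94])

```text
clock: 12.8
ee_pos: [464.9, -271.8, 11.9]
ee_rot: [[0.918, 0.395, -0.0], [0.395, -0.918, 0.0], [-0.0, -0.0, -1.0]]
ft_force: [0.8, -0.3, -0.3]
opening: 94.0
finger_force: 0.0
```

Request:
send_rows(dp=[[0, 0, 0], [0, 0, 0], [0, 0, 0], [0, 0, 0], [0, 0, 0]], angular=[[0, 0, 0], [0, 0, 0], [0, 0, 0], [0, 0, 0], [0, 0, 0]], fingers=[94, 94, 50, 50, 50])

```text
clock: 13.42
ee_pos: [464.7, -272.4, 12.3]
ee_rot: [[0.919, 0.395, 0.0], [0.395, -0.919, -0.0], [0.0, 0.0, -1.0]]
ft_force: [0.0, 0.5, -0.5]
opening: 67.4
finger_force: 0.0
```

Request:
send_rows(dp=[[0, 0, 0], [0, 0, 0]], angular=[[0, 0, 0], [0, 0, 0]], fingers=[50, 50])

```text
clock: 13.68
ee_pos: [464.5, -272.1, 12.2]
ee_rot: [[0.919, 0.395, -0.0], [0.395, -0.919, 0.0], [-0.0, -0.0, -1.0]]
ft_force: [0.1, -0.3, 1.8]
opening: 59.6
finger_force: 20.0
```

Request:
send_rows(dp=[[0, 0, 1.0], [0, 0.5, 2.8], [0.5, 1.5, 4.4], [1.1, 3.0, 5.4], [1.8, 4.9, 5.8]], angular=[[0, 0, 0], [0, 0, -0.05], [0, 0, -0.1], [0, 0, -0.17], [0, 0, -0.24]], fingers=[50, 50, 50, 50, 50])

```text
clock: 14.3
ee_pos: [520.0, -125.4, 188.2]
ee_rot: [[0.987, 0.16, 0.004], [0.16, -0.987, -0.001], [0.003, 0.002, -1.0]]
ft_force: [1.2, 0.9, -1.5]
opening: 59.8
finger_force: 20.0
```

Request:
send_rows(dp=[[0.7, 1.9, 0], [1.4, 3.8, 0], [2.1, 5.7, 0], [2.8, 7.6, 0], [3.5, 9.5, 0]], angular=[[0, 0, -0.07], [0, 0, -0.14], [0, 0, -0.21], [0, 0, -0.28], [0, 0, -0.34]], fingers=[50, 50, 50, 50, 50])

```text
clock: 14.92
ee_pos: [623.9, 161.4, 185.7]
ee_rot: [[0.985, -0.175, -0.0], [-0.175, -0.985, -0.001], [-0.0, 0.001, -1.0]]
ft_force: [2.2, -1.2, -1.6]
opening: 60.0
finger_force: 20.0
```

Request:
send_rows(dp=[[0.5, 1.4, 0], [1.0, 2.87, 0], [1.0, 2.87, 0], [1.0, 2.87, -0.8], [1.0, 2.87, -1.6]], angular=[[0, 0, -0.04], [0, 0, -0.04], [0, 0, -0.04], [0, 0, -0.04], [0, 0, -0.04]], fingers=[50, 50, 50, 50, 50])

```text
clock: 15.55
ee_pos: [653.5, 244.3, 137.3]
ee_rot: [[0.977, -0.213, -0.0], [-0.213, -0.977, -0.001], [0.0, 0.001, -1.0]]
ft_force: [0.1, 0.3, -1.7]
opening: 59.8
finger_force: 20.0
```

Request:
send_rows(dp=[[0, 0, 0], [0, 0, 0], [0, 0, 0], [0, 0, 0], [0, 0, 0]], angular=[[0, 0, 0], [0, 0, 0], [0, 0, 0], [0, 0, 0], [0, 0, 0]], fingers=[50, 50, 50, 50, 50])

```text
clock: 16.18
ee_pos: [653.9, 245.9, 138.6]
ee_rot: [[0.977, -0.213, 0.001], [-0.213, -0.977, 0.0], [0.001, -0.0, -1.0]]
ft_force: [-0.6, 0.3, -1.0]
opening: 59.7
finger_force: 20.0
```

Run:
```python
from h import *
s=manip.state();print(s["clock"],s["ee_pos"],np.degrees(np.arctan2(s["ee_rot"][1][0],s["ee_rot"][0][0])))
p=optics.capture("wrist"); np.save("pics/w6.npy",p,allow_pickle=True)
cv2.imwrite("pics/w6.png",cv2.resize(p["image"][:220,130:380],None,fx=2.4,fy=2.4,interpolation=2))
```

```text
16.175 [653.85420667 245.89609605 138.6327716 ] -12.276275969617537
```

View pics/w6.png

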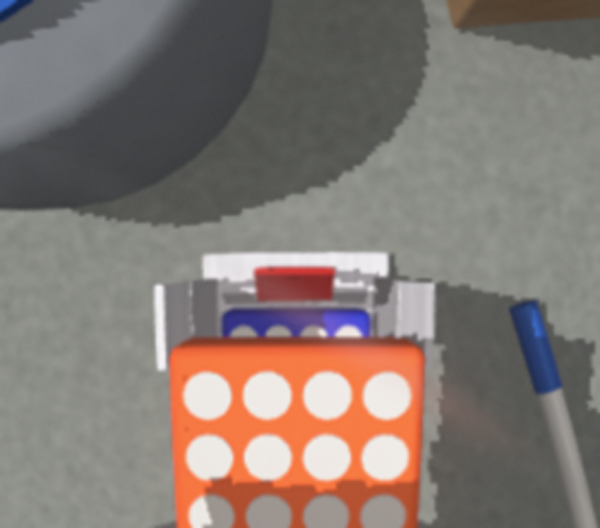

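Orange sits about 2 mm further ahead in the grip than blue did (front edge at row 338 against 347). The commanded position already allows for that, so I'll lower it.

Request:
send_rows(dp=[[-0.01, 0.02, -0.5], [-0.01, 0.02, -1.0], [-0.01, 0.02, -1.3], [-0.01, 0.02, -1.6], [-0.01, 0.02, -1.9]], angular=[[0, 0, 0], [0, 0, 0], [0, 0, 0], [0, 0, 0], [0, 0, 0]], fingers=[50, 50, 50, 50, 50])

```text
clock: 16.85
ee_pos: [653.4, 246.4, 80.5]
ee_rot: [[0.977, -0.213, 0.0], [-0.213, -0.977, 0.0], [0.0, -0.0, -1.0]]
ft_force: [-0.2, 0.0, -1.6]
opening: 59.5
finger_force: 20.0
```

Request:
send_rows(dp=[[0, 0, -0.3], [0, 0, -0.6], [0, 0, -0.9], [0, 0, -1.2], [0, 0, -1.3]], angular=[[0, 0, 0], [0, 0, 0], [0, 0, 0], [0, 0, 0], [0, 0, 0]], fingers=[50, 50, 50, 50, 50])

```text
clock: 17.48
ee_pos: [652.9, 246.3, 41.3]
ee_rot: [[0.977, -0.213, -0.001], [-0.213, -0.977, -0.0], [-0.001, 0.001, -1.0]]
ft_force: [0.4, -0.3, -1.0]
opening: 59.5
finger_force: 20.0
```

Request:
send_rows(dp=[[0, 0, 0], [0, 0, 0], [0, 0, 0]], angular=[[0, 0, 0], [0, 0, 0], [0, 0, 0]], fingers=[50, 50, 50])

```text
clock: 17.85
ee_pos: [653.6, 246.6, 42.6]
ee_rot: [[0.977, -0.213, 0.001], [-0.213, -0.977, 0.0], [0.001, -0.0, -1.0]]
ft_force: [-0.5, -0.7, -1.1]
opening: 60.0
finger_force: 20.0
```

Request:
send_rows(dp=[[0, 0, -0.05], [0, 0, -0.05], [0, 0, -0.05], [0, 0, 0.5], [0, 0, 2.0]], angular=[[0, 0, 0], [0, 0, 0], [0, 0, 0], [0, 0, 0], [0, 0, 0]], fingers=[70, 80, 80, 80, 80])

```text
clock: 18.48
ee_pos: [651.7, 245.9, 101.4]
ee_rot: [[0.977, -0.212, -0.004], [-0.213, -0.977, -0.002], [-0.004, 0.003, -1.0]]
ft_force: [0.4, 1.2, 0.1]
opening: 80.0
finger_force: 0.0
```

Request:
send_rows(dp=[[0, 0, 1.3], [0, -1.5, 1.7], [0, -3.5, 1.7], [-0.1, -5.5, 1.7], [-0.2, -7.3, 1.5]], angular=[[0, 0, 0], [0, 0, 0.01], [0, 0, 0.03], [0, 0, 0.04], [0, 0, 0.04]], fingers=[80, 80, 94, 94, 94])

```text
clock: 19.1
ee_pos: [648.1, 24.9, 149.2]
ee_rot: [[0.985, -0.174, 0.003], [-0.174, -0.985, -0.0], [0.003, -0.0, -1.0]]
ft_force: [0.4, -1.2, 0.5]
opening: 94.1
finger_force: 0.0
```

Request:
send_rows(dp=[[0, -1.4, -0.3], [0, -1.4, -0.3], [0, -1.4, -0.3], [0, -1.4, -0.3], [0, -1.4, -0.3]], angular=[[0, 0, 0], [0, 0, 0], [0, 0, 0], [0, 0, 0], [0, 0, 0]], fingers=[94, 94, 94, 94, 94])

```text
clock: 19.73
ee_pos: [647.6, -12.8, 138.5]
ee_rot: [[0.985, -0.171, 0.001], [-0.171, -0.985, 0.001], [0.0, -0.001, -1.0]]
ft_force: [0.1, -0.3, 0.5]
opening: 94.1
finger_force: 0.0
```

Run:
```python
from h import *
s=manip.state();print(s["clock"],s["ee_pos"],np.degrees(np.arctan2(s["ee_rot"][1][0],s["ee_rot"][0][0])))
p=optics.capture("wrist"); 
uv=proj(p,"wrist",[[648,-19,15]])[0]; print(uv,fit(p,"wrist","yellow",uv,k=15))
t=optics.capture("scene")
a=cv2.resize(t["image"][120:240,270:370],(500,600),interpolation=2)
b=cv2.resize(p["image"][60:260,160:350],(300,316)); c=np.zeros((600,800,3),np.uint8); c[:,:500]=a; c[:316,500:]=b
cv2.imwrite("pics/s7.png",c)
```

```text
19.725 [647.56609015 -12.77819815 138.45736979] -9.84618946317491
[259.02486594 185.05581759] [650.5, -19.39, -9.98, 0.38, 0.96]
```

View pics/s7.png

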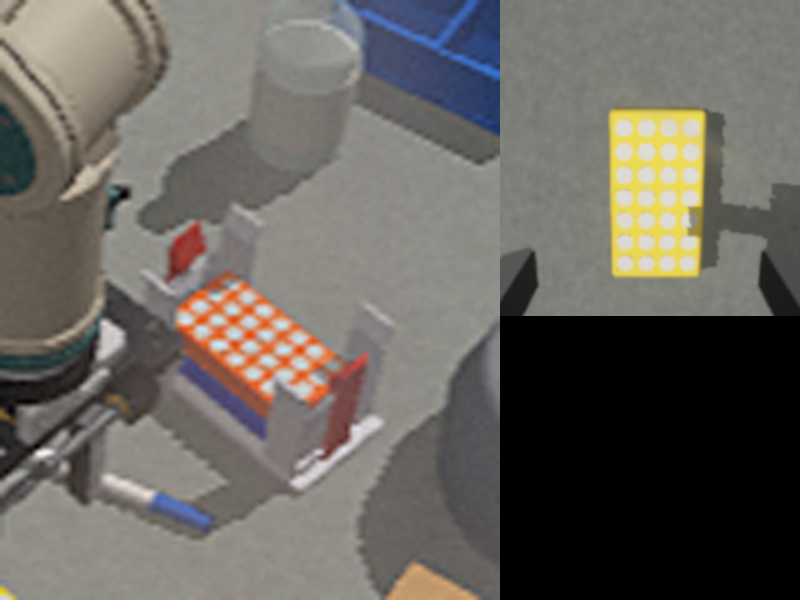

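Orange lies flat on blue, and yellow is in clear view.

Request:
send_rows(dp=[[0.03, -0.21, -1.0], [0.03, -0.21, -2.5], [0.03, -0.21, -3.6], [0.03, -0.21, -4.0], [0.03, -0.21, -4.19]], angular=[[0, 0, 0], [0, 0, 0], [0, 0, 0], [0, 0, 0], [0, 0, 0]], fingers=[94, 94, 94, 94, 94])

```text
clock: 20.45
ee_pos: [648.6, -20.7, 12.4]
ee_rot: [[0.985, -0.173, 0.0], [-0.173, -0.985, -0.0], [0.0, -0.0, -1.0]]
ft_force: [0.2, -0.8, 0.1]
opening: 93.8
finger_force: 0.0
```

Request:
send_rows(dp=[[0, 0, 0], [0, 0, 0], [0, 0, 0], [0, 0, 0], [0, 0, 0]], angular=[[0, 0, 0], [0, 0, 0], [0, 0, 0], [0, 0, 0], [0, 0, 0]], fingers=[94, 94, 50, 50, 50])

```text
clock: 21.08
ee_pos: [648.4, -20.9, 12.7]
ee_rot: [[0.985, -0.173, 0.0], [-0.173, -0.985, 0.0], [0.0, -0.0, -1.0]]
ft_force: [-0.4, -0.2, 0.4]
opening: 67.5
finger_force: 0.0
```

Request:
send_rows(dp=[[0, 0, 0], [0, 0, 0]], angular=[[0, 0, 0], [0, 0, 0]], fingers=[50, 50])

```text
clock: 21.32
ee_pos: [648.4, -20.6, 12.5]
ee_rot: [[0.985, -0.173, 0.0], [-0.173, -0.985, 0.0], [0.0, -0.0, -1.0]]
ft_force: [0.5, 0.7, 0.8]
opening: 59.9
finger_force: 20.0
```

Request:
send_rows(dp=[[0, 0, 1.0], [0, 0.5, 2.8], [0, 1.7, 4.3], [0.1, 3.6, 4.7], [0.1, 5.5, 4.7]], angular=[[0, 0, 0], [0, 0, -0.02], [0, 0, -0.039], [0, 0, -0.039], [0, 0, -0.039]], fingers=[50, 50, 50, 50, 50])

```text
clock: 21.95
ee_pos: [652.2, 145.3, 155.1]
ee_rot: [[0.977, -0.213, 0.003], [-0.213, -0.977, 0.0], [0.003, -0.001, -1.0]]
ft_force: [0.8, 0.3, -1.7]
opening: 59.9
finger_force: 20.0
```

Request:
send_rows(dp=[[0.1, 1.8, 0], [0.1, 3.0, 0], [0.1, 3.39, -0.2], [0.1, 3.39, -0.4], [0.1, 3.39, -0.4]], angular=[[0, 0, 0], [0, 0, 0], [0, 0, 0], [0, 0, 0], [0, 0, 0]], fingers=[50, 50, 50, 50, 50])

```text
clock: 22.58
ee_pos: [654.1, 242.2, 140.3]
ee_rot: [[0.977, -0.215, -0.002], [-0.215, -0.977, -0.003], [-0.001, 0.003, -1.0]]
ft_force: [-0.2, -0.1, -1.2]
opening: 59.9
finger_force: 20.0
```

Request:
send_rows(dp=[[0, 0, 0], [0, 0, 0], [0, 0, 0], [0, 0, 0], [0, 0, 0]], angular=[[0, 0, 0], [0, 0, 0], [0, 0, 0], [0, 0, 0], [0, 0, 0]], fingers=[50, 50, 50, 50, 50])

```text
clock: 23.2
ee_pos: [654.2, 245.9, 141.5]
ee_rot: [[0.977, -0.211, 0.0], [-0.211, -0.977, 0.0], [0.0, -0.0, -1.0]]
ft_force: [-0.2, 0.1, -1.8]
opening: 59.6
finger_force: 20.0
```

Run:
```python
from h import *
s=manip.state();print(s["clock"],s["ee_pos"],np.degrees(np.arctan2(s["ee_rot"][1][0],s["ee_rot"][0][0])))
p=optics.capture("wrist"); np.save("pics/w8.npy",p,allow_pickle=True)
cv2.imwrite("pics/w8.png",cv2.resize(p["image"][:220,130:380],None,fx=2.4,fy=2.4,interpolation=2))
```

```text
23.2 [654.24124078 245.90136259 141.47415223] -12.20966784162114
```

View pics/w8.png

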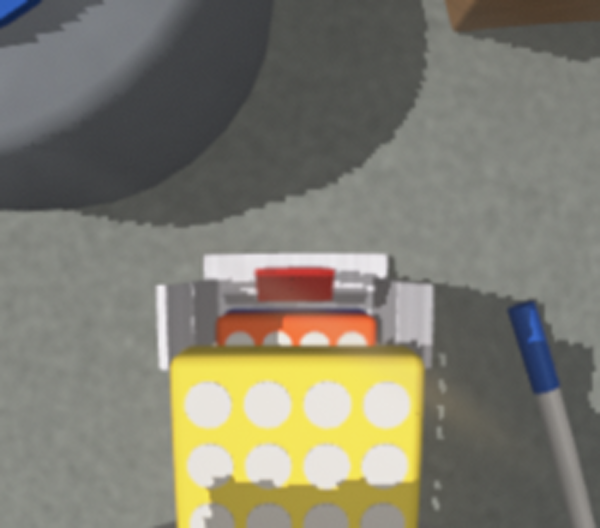

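Yellow sits in the grip like blue did (first cap row at 404 against 402), so I use blue's target.

Request:
send_rows(dp=[[0.04, 0.015, -0.4], [0.04, 0.015, -0.8], [0.04, 0.015, -1.1], [0.04, 0.015, -1.4], [0.04, 0.015, -1.7]], angular=[[0, 0, 0], [0, 0, 0], [0, 0, 0], [0, 0, 0], [0, 0, 0]], fingers=[50, 50, 50, 50, 50])

```text
clock: 23.88
ee_pos: [655.4, 246.3, 89.7]
ee_rot: [[0.977, -0.212, -0.0], [-0.212, -0.977, -0.0], [-0.0, 0.0, -1.0]]
ft_force: [-0.7, -0.4, -1.3]
opening: 59.7
finger_force: 20.0
```

Request:
send_rows(dp=[[0, 0, -0.3], [0, 0, -0.6], [0, 0, -0.8], [0, 0, -0.88], [0, 0, -0.88]], angular=[[0, 0, 0], [0, 0, 0], [0, 0, 0], [0, 0, 0], [0, 0, 0]], fingers=[50, 50, 50, 50, 50])

```text
clock: 24.5
ee_pos: [655.5, 246.3, 64.0]
ee_rot: [[0.977, -0.212, 0.0], [-0.212, -0.977, -0.0], [0.0, 0.0, -1.0]]
ft_force: [0.2, -0.2, -1.6]
opening: 59.9
finger_force: 20.0
```

Request:
send_rows(dp=[[0, 0, 0], [0, 0, 0], [0, 0, 0]], angular=[[0, 0, 0], [0, 0, 0], [0, 0, 0]], fingers=[50, 50, 50])

```text
clock: 24.88
ee_pos: [655.6, 246.3, 64.3]
ee_rot: [[0.977, -0.212, 0.0], [-0.212, -0.977, 0.0], [0.0, -0.0, -1.0]]
ft_force: [-0.5, -0.3, -1.4]
opening: 59.8
finger_force: 20.0
```

Request:
send_rows(dp=[[0, 0, -0.05], [0, 0, -0.05], [0, 0, -0.05], [0, 0, 0.5], [0, 0, 2.0]], angular=[[0, 0, 0], [0, 0, 0], [0, 0, 0], [0, 0, 0], [0, 0, 0]], fingers=[70, 80, 80, 80, 80])

```text
clock: 25.5
ee_pos: [653.9, 245.7, 123.3]
ee_rot: [[0.977, -0.212, -0.004], [-0.212, -0.977, -0.002], [-0.004, 0.003, -1.0]]
ft_force: [0.2, -0.4, 0.1]
opening: 79.9
finger_force: 0.0
```

Request:
send_rows(dp=[[0, 0, 1.3], [0, -1.5, 1.7], [0, -3.5, 1.7], [0, -5.5, 1.7], [0, -7.5, 1.7]], angular=[[0, 0, 0], [0, 0, 0.05], [0, 0, 0.12], [0, 0, 0.18], [0, 0, 0.24]], fingers=[80, 80, 94, 94, 94])

```text
clock: 26.12
ee_pos: [655.8, 19.4, 176.7]
ee_rot: [[1.0, 0.029, 0.002], [0.029, -1.0, -0.0], [0.002, 0.0, -1.0]]
ft_force: [0.9, 0.6, -0.6]
opening: 94.0
finger_force: 0.0
```

Request:
send_rows(dp=[[0, -2.0, 0], [0, -4.0, 0], [0, -6.0, 0], [0, -8.0, 0], [0, -9.6, -0.5]], angular=[[0, 0, 0.05], [0, 0, 0.1], [0, 0, 0.15], [0, 0, 0.18], [0, 0, 0.18]], fingers=[94, 94, 94, 94, 60])

```text
clock: 26.75
ee_pos: [656.2, -270.8, 162.8]
ee_rot: [[0.979, 0.203, 0.004], [0.203, -0.979, -0.003], [0.004, 0.004, -1.0]]
ft_force: [0.3, 0.5, 0.6]
opening: 87.3
finger_force: 0.0
```

Request:
send_rows(dp=[[0, 0, -0.5], [0, 0, -0.5], [0, 0, -0.5], [0, 0, -0.5]], angular=[[0, 0, 0], [0, 0, 0], [0, 0, 0], [0, 0, 0]], fingers=[60, 60, 60, 60])

```text
clock: 27.25
ee_pos: [656.5, -265.1, 146.2]
ee_rot: [[0.978, 0.208, 0.002], [0.208, -0.978, 0.0], [0.002, 0.0, -1.0]]
ft_force: [-0.1, -0.2, -0.0]
opening: 59.7
finger_force: 0.0
```

Run:
```python
from h import *
s=manip.state();print(s["clock"],s["ee_pos"],np.degrees(np.arctan2(s["ee_rot"][1][0],s["ee_rot"][0][0])))
p=optics.capture("wrist"); np.save("pics/w9.npy",p,allow_pickle=True)
uv=proj(p,"wrist",[[664,-275,3]])[0]; print(uv,fit(p,"wrist","cover",uv,k=15))
t=optics.capture("scene")
a=cv2.resize(t["image"][120:240,270:370],(500,600),interpolation=2)
b=cv2.resize(p["image"][40:260,140:370],(300,287)); c=np.zeros((600,800,3),np.uint8); c[:,:500]=a; c[:287,500:]=b
cv2.imwrite("pics/s9.png",c)
```

```text
27.25 [ 656.47960098 -265.07219662  146.18037308] 11.978630033086109
[263.07300266 177.0391196 ] [665.95, -275.03, 12.87, 0.01, 0.96]
```

View pics/s9.png

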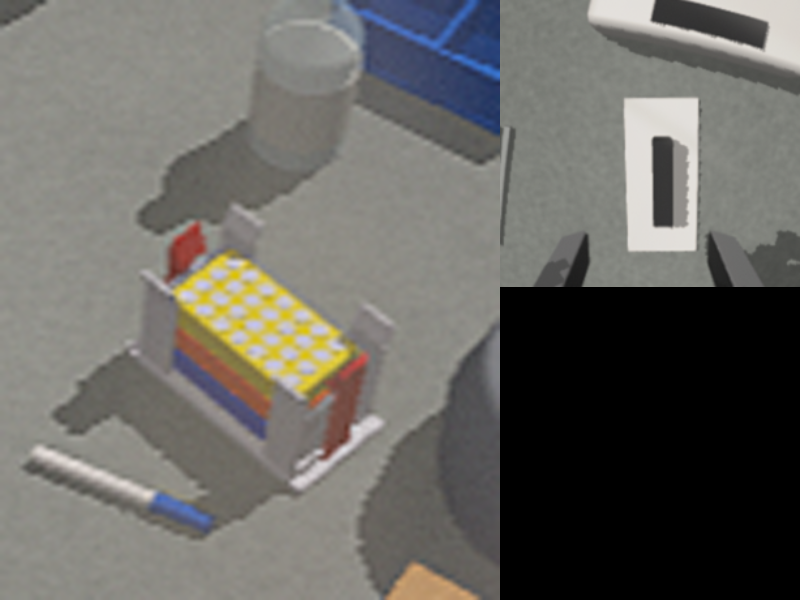

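All three racks are stacked flat. The cover's bar is in clear view, so I'll grasp it.

Request:
send_rows(dp=[[0.25, -0.35, -1.0], [0.25, -0.35, -2.5], [0.25, -0.35, -3.6], [0.25, -0.35, -4.0], [0.25, -0.35, -4.36]], angular=[[0, 0, 0.016], [0, 0, 0.016], [0, 0, 0.016], [0, 0, 0.016], [0, 0, 0.016]], fingers=[50, 50, 50, 50, 50])

```text
clock: 27.98
ee_pos: [663.8, -277.3, 14.7]
ee_rot: [[0.975, 0.221, 0.002], [0.221, -0.975, -0.001], [0.001, 0.001, -1.0]]
ft_force: [0.1, 0.3, 0.1]
opening: 50.1
finger_force: 0.0
```

Request:
send_rows(dp=[[0, 0, 0], [0, 0, 0], [0, 0, 0], [0, 0, 0], [0, 0, 0]], angular=[[0, 0, 0], [0, 0, 0], [0, 0, 0], [0, 0, 0], [0, 0, 0]], fingers=[50, 50, 5, 5, 5], squeeze=40)

```text
clock: 28.6
ee_pos: [663.1, -277.3, 14.5]
ee_rot: [[0.975, 0.221, 0.0], [0.221, -0.975, -0.0], [0.0, 0.0, -1.0]]
ft_force: [0.3, 0.0, -0.2]
opening: 23.8
finger_force: 0.0
```

Request:
send_rows(dp=[[0, 0, 0], [0, 0, 0], [0, 0, 0]], angular=[[0, 0, 0], [0, 0, 0], [0, 0, 0]], fingers=[5, 5, 5])

```text
clock: 28.98
ee_pos: [663.0, -277.1, 14.3]
ee_rot: [[0.975, 0.221, 0.0], [0.221, -0.975, 0.0], [0.0, -0.0, -1.0]]
ft_force: [-0.5, 0.8, 1.2]
opening: 15.5
finger_force: 40.0
```

Request:
send_rows(dp=[[0, 0, 1.0], [0, 0.5, 2.8], [0, 1.7, 4.4], [0, 3.5, 5.2], [0, 5.5, 5.2]], angular=[[0, 0, 0], [0, 0, -0.03], [0, 0, -0.08], [0, 0, -0.13], [0, 0, -0.18]], fingers=[5, 5, 5, 5, 5])

```text
clock: 29.6
ee_pos: [664.5, -112.0, 173.0]
ee_rot: [[0.999, 0.039, 0.005], [0.039, -0.999, -0.001], [0.005, 0.001, -1.0]]
ft_force: [0.7, 0.8, -0.6]
opening: 15.8
finger_force: 40.0
```

Request:
send_rows(dp=[[0, 2.0, 0], [0, 4.0, 0], [0, 6.0, 0], [-0.1, 8.0, 0], [-0.2, 9.8, 0]], angular=[[0, 0, -0.05], [0, 0, -0.1], [0, 0, -0.16], [0, 0, -0.21], [0, 0, -0.25]], fingers=[5, 5, 5, 5, 5])

```text
clock: 30.22
ee_pos: [656.4, 184.3, 170.0]
ee_rot: [[0.979, -0.206, -0.0], [-0.206, -0.979, 0.0], [-0.0, -0.0, -1.0]]
ft_force: [1.6, 0.6, -0.7]
opening: 15.6
finger_force: 40.0
```

Request:
send_rows(dp=[[-0.11, 1.5, 0], [-0.11, 2.15, 0], [-0.11, 2.15, -0.4], [-0.11, 2.15, -0.9], [-0.11, 2.15, -0.9]], angular=[[0, 0, -0.006], [0, 0, -0.006], [0, 0, -0.006], [0, 0, -0.006], [0, 0, -0.006]], fingers=[5, 5, 5, 5, 5])

```text
clock: 30.85
ee_pos: [652.9, 242.6, 140.9]
ee_rot: [[0.977, -0.215, -0.004], [-0.215, -0.977, -0.003], [-0.003, 0.004, -1.0]]
ft_force: [-0.9, -0.4, -1.2]
opening: 15.9
finger_force: 40.0
```

Request:
send_rows(dp=[[0, 0, 0], [0, 0, 0], [0, 0, 0], [0, 0, 0], [0, 0, 0]], angular=[[0, 0, 0], [0, 0, 0], [0, 0, 0], [0, 0, 0], [0, 0, 0]], fingers=[5, 5, 5, 5, 5])

```text
clock: 31.48
ee_pos: [653.6, 246.4, 143.4]
ee_rot: [[0.977, -0.211, 0.0], [-0.211, -0.977, 0.0], [0.0, -0.0, -1.0]]
ft_force: [0.1, 0.2, 0.1]
opening: 15.3
finger_force: 40.0
```

Run:
```python
from h import *
s=manip.state();print(s["clock"],s["ee_pos"],np.degrees(np.arctan2(s["ee_rot"][1][0],s["ee_rot"][0][0])))
p=optics.capture("wrist"); np.save("pics/w10.npy",p,allow_pickle=True)
cv2.imwrite("pics/w10.png",cv2.resize(p["image"][:250,130:380],None,fx=2.4,fy=2.4,interpolation=2))
```

```text
31.475 [653.6361395  246.39458266 143.38509294] -12.20581314363028
```

View pics/w10.png

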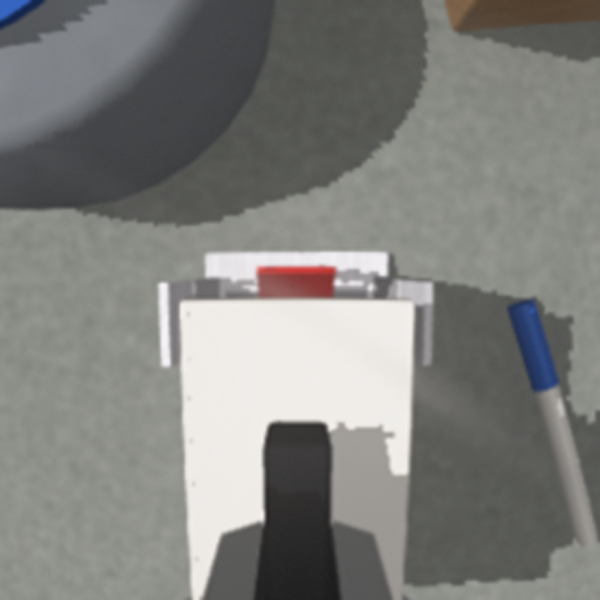

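Run:
```python
from h import *
p=np.load("pics/w10.npy",allow_pickle=True).item()
F=[((78,39,6),(206,253)),((78,-39,6),(388,253)),((68,42,96),(159,284)),((68,-42,96),(433,284))]
P=[f[0] for f in F]; U=np.array([f[1] for f in F])/2.4+[130,0]
f=lambda w:(proj(p,"wrist",W(w,P))-U).ravel()
r=least_squares(f,[653,244,-.18],x_scale=[1,1,.01]);print(r.x[:2],np.degrees(r.x[2]))
a=np.radians(-12.2);d=np.array([np.cos(a),np.sin(a)])
def al(uv,z,tcp,L,q): 
    g=np.mean([ground(q,"wrist",np.array(u)/2.4+[130,0],z) for u in uv],0); e=g-tcp; return round(e@d-L,2),round(e@[-d[1],d[0]],2)
print("cover",al([(181,299),(413,299)],134,[653.6,246.4],66,p))
for n,uv,z,t in (("w4",[(173,347),(423,347)],135.2+9.3,[659,246.3]),("w6",[(171,339),(423,339)],138.6+9.8,[653.9,245.9]),("w8",[(172,349),(423,349)],141.5+9.5,[654.2,245.9])):
    print(n,al(uv,z,t,56,np.load(f"pics/{n}.npy",allow_pickle=True).item()))
```

```text
[657.95874412 245.06366192] -12.234668174787497
cover (np.float64(3.49), np.float64(-0.56))
w4 (np.float64(3.27), np.float64(-0.87))
w6 (np.float64(5.17), np.float64(-0.6))
w8 (np.float64(2.93), np.float64(-0.65))
```

Request:
send_rows(dp=[[0.036, 0, -0.3], [0.036, 0, -0.6], [0.036, 0, -0.8], [0.036, 0, -1.0], [0.036, 0, -1.2]], angular=[[0, 0, 0], [0, 0, 0], [0, 0, 0], [0, 0, 0], [0, 0, 0]], fingers=[5, 5, 5, 5, 5])

```text
clock: 32.15
ee_pos: [654.7, 246.3, 106.8]
ee_rot: [[0.977, -0.212, -0.0], [-0.212, -0.977, -0.0], [-0.0, 0.0, -1.0]]
ft_force: [-0.3, 0.3, -0.4]
opening: 15.7
finger_force: 40.0
```

Request:
send_rows(dp=[[0, 0, -0.1], [0, 0, -0.2], [0, 0, -0.3], [0, 0, -0.4], [0, 0, -0.5]], angular=[[0, 0, 0], [0, 0, 0], [0, 0, 0], [0, 0, 0], [0, 0, 0]], fingers=[5, 5, 5, 5, 5])

```text
clock: 32.78
ee_pos: [655.5, 246.6, 93.1]
ee_rot: [[0.977, -0.212, 0.002], [-0.212, -0.977, 0.001], [0.002, -0.001, -1.0]]
ft_force: [-0.7, 0.1, 3.6]
opening: 15.5
finger_force: 40.0
```

Request:
send_rows(dp=[[0, 0, -0.1], [0, 0, -0.2], [0, 0, -0.3], [0, 0, -0.35], [0, 0, -0.4]], angular=[[0, 0, 0], [0, 0, 0], [0, 0, 0], [0, 0, 0], [0, 0, 0]], fingers=[5, 5, 5, 5, 5])

```text
clock: 33.4
ee_pos: [654.4, 246.2, 86.2]
ee_rot: [[0.977, -0.212, -0.0], [-0.212, -0.977, 0.0], [-0.0, -0.0, -1.0]]
ft_force: [-12.7, -4.2, 41.6]
opening: 15.5
finger_force: 40.0
```

Request:
send_rows(dp=[[0, 0, -0.05], [0, 0, -0.1], [0, 0, -0.1]], angular=[[0, 0, 0], [0, 0, 0], [0, 0, 0]], fingers=[5, 5, 5])

```text
clock: 33.78
ee_pos: [654.6, 246.2, 86.0]
ee_rot: [[0.977, -0.212, 0.001], [-0.212, -0.977, 0.001], [0.001, -0.001, -1.0]]
ft_force: [-16.0, -6.6, 50.0]
opening: 15.8
finger_force: 40.0
```

Request:
send_rows(dp=[[0, 0, 0.15], [0, 0, 0.28], [0, 0, 0.28], [0, 0, 0.28], [0, 0, 0.28]], angular=[[0, 0, 0], [0, 0, 0], [0, 0, 0], [0, 0, 0], [0, 0, 0]], fingers=[5, 5, 5, 40, 40])

```text
clock: 34.4
ee_pos: [654.9, 246.3, 85.4]
ee_rot: [[0.977, -0.212, 0.0], [-0.212, -0.977, -0.0], [0.0, -0.0, -1.0]]
ft_force: [0.0, -0.8, 4.0]
opening: 32.0
finger_force: 2.0
```

Request:
send_rows(dp=[[0, 0, 0.5], [0, 0, 2.0], [0, 0, 3.5], [-1.5, 0, 4.5], [-3.0, -1.0, 4.5]], angular=[[0, 0, 0], [0, 0, 0], [0, 0, 0], [0, 0, 0], [0, 0, 0]], fingers=[50, 50, 50, 50, 50])

```text
clock: 35.02
ee_pos: [564.9, 219.5, 223.4]
ee_rot: [[0.978, -0.208, 0.005], [-0.208, -0.978, 0.004], [0.004, -0.005, -1.0]]
ft_force: [-0.3, -0.7, -0.5]
opening: 49.9
finger_force: 0.0
```

Request:
send_rows(dp=[[0, -2.0, 0], [0, -4.0, 0], [0, -6.0, 0], [0, -6.0, 0], [0, -6.0, 0]], angular=[[0, 0, 0], [0, 0, 0], [0, 0, 0], [0, 0, 0], [0, 0, 0]], fingers=[50, 50, 50, 50, 50])

```text
clock: 35.65
ee_pos: [564.7, 36.9, 220.9]
ee_rot: [[0.977, -0.212, 0.0], [-0.212, -0.977, 0.001], [-0.0, -0.001, -1.0]]
ft_force: [-0.3, 0.3, -0.2]
opening: 50.0
finger_force: 0.0
```

Run:
```python
from h import *
t=optics.capture("scene");u=optics.capture("top");w=optics.capture("wrist")
a=cv2.resize(t["image"][120:230,270:370],(540,600),interpolation=2)
b=cv2.resize(u["image"][100:190,130:300],(260,138)); d=cv2.resize(w["image"][:240],(260,122)); c=np.zeros((600,800,3),np.uint8); c[:,:540]=a; c[:138,540:]=b;c[150:272,540:]=d
cv2.imwrite("pics/s11.png",c)
print("green",fit(u,"top","green",(291,204)))
```

```text
Traceback (most recent call last):
  File "h.py", line 34, in fit
    hull=blob(p,key,uv,k); c0,o0,A0=mom(hull); g=ground(p,name,c0,z0+10); best=None
  File "h.py", line 31, in blob
    return cv2.convexHull(min(cs,key=lambda c:np.linalg.norm(c.reshape(-1,2).mean(0)-uv)))
                          ~~~^^^^^^^^^^^^^^^^^^^^^^^^^^^^^^^^^^^^^^^^^^^^^^^^^^^^^^^^^^^^
ValueError: min() iterable argument is empty
```

View pics/s11.png

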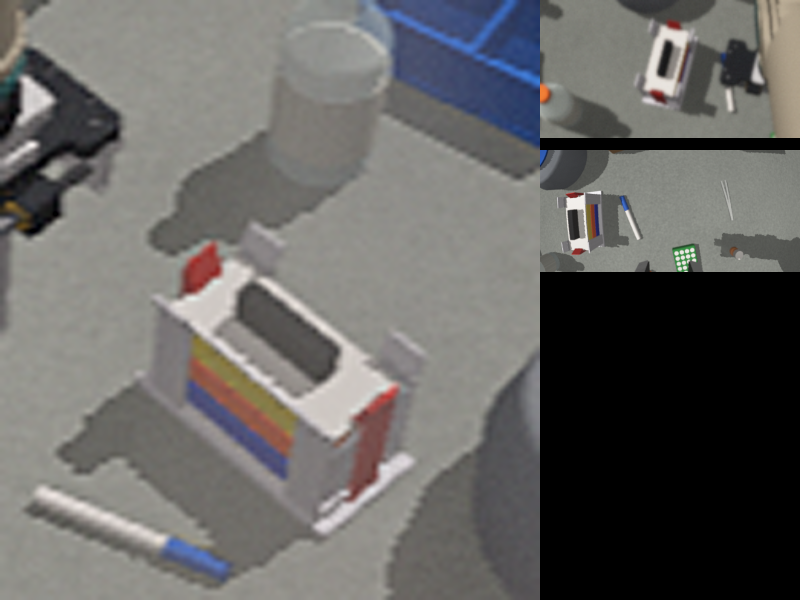

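Run:
```python
from h import *
w=optics.capture("wrist");cv2.imwrite("pics/w12.png",cv2.resize(w["image"][60:220,20:180],None,fx=3.7,fy=3.7,interpolation=2))
```

```text
(no output)
```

View pics/w12.png

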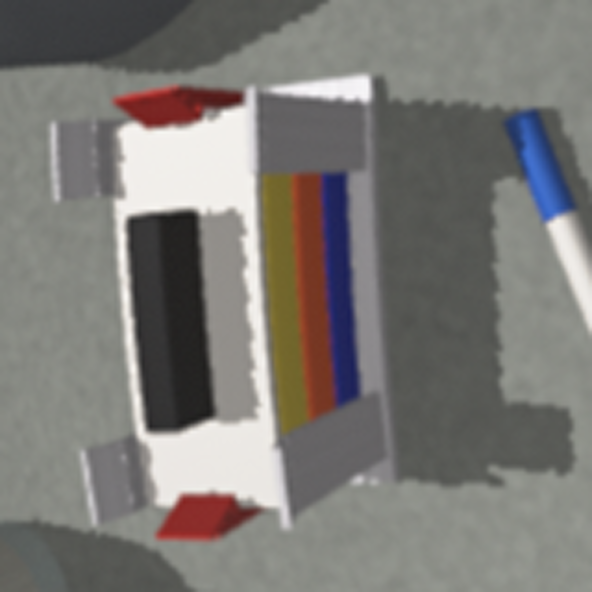

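Both red noses, at (175,105) and (205,515), overlap the cover's ends. The cover lies flat on yellow, orange and blue.

```bash
python3 -c "
from cell import manip
print(manip.job_done())"
```

```text
the job is handed in; nothing more can be done
None
```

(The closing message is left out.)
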